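# Register a dish label and press it in behind the serving shelf's lip

### The arm

A 7-joint arm with a two-finger parallel gripper is mounted at the origin on the work surface. World frame = base frame: x ahead of the robot, y to its left, z up, the work surface at z = 0. Lengths are in m, angles in rad, forces in N, time in s.
With the tool pointing down it reaches from about 0.4 to 0.85 m from the base axis. Payload 10.4 kg.
Tool frame: the origin (TCP) lies between the finger pads; the fingertips stand ahead of it and the grasp point (between the pads) lies 3 mm ahead of it (r.tips_ahead is the z of the fingertips in the tool frame, in m); z points along the fingers, y is the line along which they close (so a half turn about z gives the same grasp; the last joint's range is limited). The gripper opens to 87 mm and grips with 3 to 60 N. Pads are 19 mm wide; open, the fingers measure 117 mm over their backs; the gripper's body (75 mm by 190 mm) begins 51 mm behind the grasp point.
Start: joints at [1.297, 0.332, -0.065, 1.46, 0.022, 1.35, -0.088], TCP at [0.155, -0.605, 0.215] pointing down, gripper open.
Joint ranges: [-2.6, 2.6], [-0.5, 2.12], [-1.47, 1.34], [0.16, 2.42], [-1.27, 4.41], [0.06, 2.06], [-2.6, 2.6]. Speed limits (rad/s): [2.22, 2.22, 2.79, 2.79, 3.14, 3.14, 3.14].

### API

Orientations are given as a unit quaternion [x, y, z, w].
In Python, from bench import telemetry, camera, get_calibration, r gives the robot as it stands.
- The arm moves only by the tool drive_tool, never from a script. Its argument "series" is one flat list of numbers, 7 for each row, row after row: the turn, a rotation vector about the tool's x, y, z in units of 5 degrees (1.0 is 5 degrees), then the shift along the tool's x, y, z in units of 40 mm (1.0 is 40 mm), then the opening, from -1 (shut) to 1 (fully open). A call has 1 to 10 rows; each row is the pose to reach, as a shift and turn from the pose commanded when the call began, along the tool's axes at that moment; what a row does not reach only later rows make up. A row lasts 1/12 s, in which the tool goes at most 41.7 mm and 7.16 degrees, less where a joint would pass 70% of its speed; a pose out of reach is approached as far as the arm can. A call with a gripper value outside its range is refused whole. The fingers move at their own pace and stop on an object; "grip_force" is the grip in N (left out, the last holds). Time passes only in rows, so rows that repeat a pose let the fingers close. It gives the time, the measured TCP pose, the force, the opening and the grip force at its end, in the units of the state.
- telemetry.read_state(): the state, without advancing time (a new reading comes with each control period).
- camera(name): name is "side" or "top" or "wrist"; returns the picture (400x640x3 uint8, red, green, blue); there is no depth.
- get_calibration(name): a dict with "fovy" (degrees; the focal length in pixels is half the picture's height over the tangent of half this angle, whatever the lens; pixels are square), "cx", "cy" (the principal point, pixels), "xyz" and "rotation" of the camera in the world. Camera axes: x right, y up, looking along -z (the intrinsics and any distortion apply to the point x, -y, -z); pixel columns grow to the right and rows downward; lengths in m; the calibration is good to about 2 mm. A picture is of the moment at which its call begins: read the wrist's pose just before it. get_calibration takes no time and is no camera call; for the wrist camera it gives the pose at the moment of the call.
- r.close_job(): hands the job in; it is judged then, once.
The state is a dict: "time": time; "joint_positions": joint angles; "joint_vel": joint speeds; "joint_torque": joint torques, N m; "ee_pos": TCP position; "eef_rot": TCP orientation; "ft_force": force on the tool from outside, world axes, zero at the start; "torque": the same for the moment, N m; "width": finger opening in m; "grip_force": force on a finger pad.
Only numpy, scipy, OpenCV 4.12 (cv2) and the standard library are available. Lean on these libraries where they do the work, as an engineer would, in place of code of your own. Each camera call takes 0.05 s, during which the arm holds its last target. There are 200 camera calls.

### The job

Pick up the label holder with the green card, show it upright to the counter's code reader - the bar code on its back square in front of the red window, about 8 cm away - and hold it still there for two seconds. Then push its foot down behind the blue lip of the serving shelf, card facing away from the robot towards the guests, until the sprung seat is fully down, and finish while still holding it pressed home with the gripper; do not let go. Leave the yellow label and the other things on the counter where they are.

Things in the scene. Friction and masses are not known exactly. Their poses are not given: they have to be found in the camera images.
- label_green_center (a point): Centre of the green label holder, half-way up, 50 mm above its underside; it starts standing upright on the counter. Own x axis points out of the front with the green card, z is up; the bar code is on the back (-x) face at this height. Grip the plate across its thickness from above, about 80 mm above the underside.
- label_green: The green label holder, 120 g; origin at the centre of its underside, axes as above. White plate (green card in front, green strip on top) 10 mm thick (x) and 80 mm wide (y), from 30 to 100 mm above the underside, on a black weighted foot 18 mm thick, 80 mm wide and 30 mm tall with lower edges rounded (3 mm).
- green_front (a point): Imaginary point 100 mm straight ahead of the green holder's centre, on its card side: tells which way the card faces.
- label_yellow_center (a point): Centre of an identical label holder with a yellow card and top strip, standing on the counter; leave it alone.
- reader_window (a point): Centre of the red window of the black code reader fixed on the counter, 85 mm above it. Own x axis points straight out of the window (away from the robot), z up. Reader head 82 mm wide, 120 mm tall overall; it reaches 50 mm (its foot 63 mm) behind the window, and the foot 23 mm in front of it, 14 mm high.
- bay (a point): Label bay of the serving shelf: centre of the top of the orange sprung seat when free, 28 mm above the counter. Own x axis points out through the blue lip (away from the robot), y along the lip, z up. The bay is 24 mm wide (x), 92 mm long (y) and closed at both ends; the lip is 4 mm thick and its top is 20 mm above this point.
- shelf: The fixed steel serving shelf, 236 x 220 mm, 45 mm high; origin on the counter under it, 100 mm behind the bay's centre along the bay's -x, same axes. It carries a pan whose rim ends 56 mm behind the bay's centre and is 85 mm above the counter.
- seat (a joint): How far the sprung seat in the bay is pressed down, m: 0 free, 0.010 at its stop (fully home; the top of the foot is then level with the top of the lip). It starts to give at 3 N and takes 9 N at the stop; it springs back when let go.
- canister: blue and white canister, 72 mm across, 130 mm tall, bystander at the left; origin under its centre
- mug: blue mug, 76 mm across, 90 mm tall, bystander at the left; origin under its centre
- tub: empty clear takeaway tub 120 x 160 x 50 mm, bystander at the left; origin under its centre
- shaker: white shaker jar with steel cap, 48 mm across, 100 mm tall, bystander at the right near the robot; origin under its centre
- ladle: steel serving spoon 280 mm long lying along x, bystander at the far right
- tongs: steel serving tongs about 250 mm long lying along x, bystander at the far right
Mind the look-alikes: they are no part of the job. Leave any purple look-alike of the label_green alone. What is shaped like the part that bears reader_window but brown or pink is not meant.

How it is judged:
By the outcome, as a careful person would: the job done as asked, in the order asked, and still so for the second after the job is handed in, while the arm keeps its last pose, push and grip.
It also fails if it takes over 48 s, if anything falls off the work surface, if the arm or the gripper's body presses on something with over 40 N, if the wrist force passes 120 N, or if a joint passes its speed limit or range.

## Working session

There is one attempt and no reset: what is moved stays moved. The work goes in short steps, Python scripts to look and compute and a tool call to move; the robot and the scene stay as the last step left them, time stands still between calls to the robot, and variables do not carry over. Pictures are saved under pics/ and viewed, at most 13 in all, crops included, and the job is handed in when it is done.

Besides the shell and the picture viewer there is one more tool, called after "Call:" as a command line: name --argument value ..., lists and objects as JSON in quotes. drive_tool: Moves the arm, as the interface text tells. Its arguments: {"type":"object","properties":{"series":{"type":"array"},"grip_force":{"type":"number"}},"required":["series"]}

```bash
mkdir -p pics; python3 - <<'E'
from bench import telemetry, camera, get_calibration, r
import cv2
s=telemetry.read_state();print({k:s[k] for k in('time','ee_pos','eef_rot','width')},r.tips_ahead)
for n in('side','top','wrist'):
    c=get_calibration(n);print(n,c)
    cv2.imwrite(f'pics/{n}0.png',camera(n)[...,::-1])
E
```

```text
{'time': 0.0, 'ee_pos': array([ 0.15503356, -0.60507375,  0.21417085]), 'eef_rot': array([ 9.92144623e-01,  1.25094260e-01, -1.01675834e-04, -6.79999564e-04]), 'width': 0.08718979088376967} 0.022
side {'fovy': 44.089850356737124, 'cx': 319.5305448642478, 'cy': 201.420283883373, 'xyz': array([ 0.43031364, -1.27761553,  1.17346867]), 'rotation': array([ 0.41085262, -0.01188735, -0.04118632,  0.91069342])}
top {'fovy': 46.865659429209444, 'cx': 323.2836090607821, 'cy': 199.1520187490557, 'xyz': array([ 0.3815997 , -0.07136101,  1.63673061]), 'rotation': array([-0.02472609,  0.02481097,  0.71500067, -0.69824572])}
wrist {'fovy': 70.63587889770474, 'cx': 314.83887379667743, 'cy': 201.13211964567216, 'xyz': array([ 0.22802385, -0.58700778,  0.3844124 ]), 'rotation': array([-0.10900955,  0.08565116, -0.60758597,  0.78206144])}
```

View pics/top0.png

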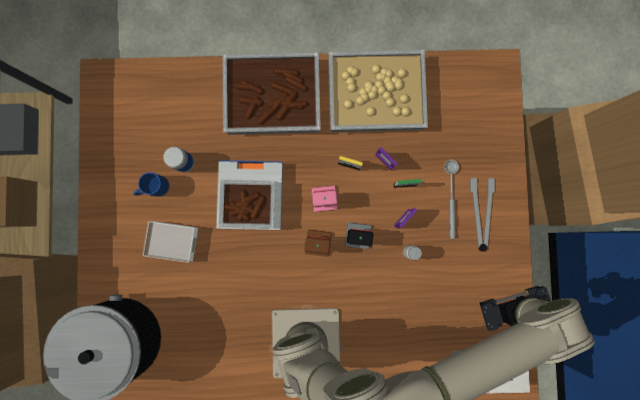

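View pics/side0.png

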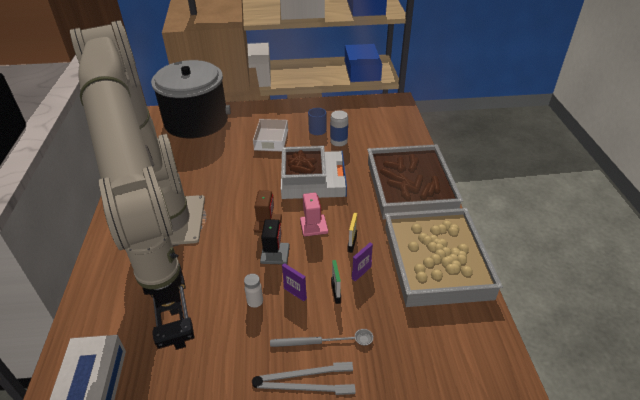

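The top view shows the green label at (407,183), the black reader at (360,235), the bay with its orange seat at (250,166), and purple, yellow, brown and pink look-alikes around them. Next I'll measure these.

```bash
cat > h.py <<'E'
import numpy as np, cv2
from scipy.spatial.transform import Rotation as R
from bench import telemetry, camera, get_calibration, r
def ray(c,px):
    f=200/np.tan(np.radians(c['fovy']/2)); px=np.atleast_2d(px).astype(float)
    d=np.c_[(px[:,0]-c['cx'])/f,-(px[:,1]-c['cy'])/f,-np.ones(len(px))]
    return R.from_quat(c['rotation']).apply(d)
def onz(c,px,z):
    d=ray(c,px); return c['xyz']+d*((z-c['xyz'][2])/d[:,2])[:,None]
def proj(c,P):
    f=200/np.tan(np.radians(c['fovy']/2)); q=R.from_quat(c['rotation']).inv().apply(np.atleast_2d(P)-c['xyz'])
    return np.c_[c['cx']-f*q[:,0]/q[:,2],c['cy']+f*q[:,1]/q[:,2]]
def mask(im,lo,hi): 
    return cv2.inRange(cv2.cvtColor(im,cv2.COLOR_RGB2HSV),np.array(lo),np.array(hi))
def blobs(m,amin=15):
    cs,_=cv2.findContours(m,cv2.RETR_EXTERNAL,cv2.CHAIN_APPROX_NONE)
    return [c for c in cs if cv2.contourArea(c)>=amin]
E
python3 - <<'E'
from h import *
im=cv2.imread('pics/top0.png')[...,::-1].copy();c=get_calibration('top')
for n,lo,hi,z in(('green',(45,90,40),(85,255,255),.1),('yellow',(22,120,100),(35,255,255),.1),('orange',(5,180,150),(16,255,255),.028),('blue',(105,150,60),(125,255,255),.048)):
    for b in blobs(mask(im,lo,hi),6):
        q=cv2.boxPoints(cv2.minAreaRect(b)); p=onz(c,q,z); ctr=p.mean(0)
        if cv2.contourArea(b)>600: continue
        e=[p[1]-p[0],p[2]-p[1]]; e.sort(key=np.linalg.norm)
        print(n,q.mean(0).round(1),cv2.contourArea(b),ctr.round(4),np.linalg.norm(e,axis=1).round(3),'longdeg',np.degrees(np.arctan2(e[1][1],e[1][0])).round(1))
s=cv2.imread('pics/side0.png');t=cv2.imread('pics/top0.png')
a=cv2.resize(s[210:310,230:390],(800,500)[:2],interpolation=2)
cv2.imwrite('pics/c1.png',a)
b1=cv2.resize(t[140:265,290:430],(448,400),interpolation=2);b2=cv2.resize(t[150:240,205:295],(350,350),interpolation=2)
b2=cv2.copyMakeBorder(b2,0,50,0,0,0)
cv2.imwrite('pics/c2.png',np.hstack([b1,b2]))
E
```

```text
green [409.5 181.3] 51.5 [ 0.5424 -0.3627  0.1   ] [0.011 0.078] longdeg -86.6
yellow [350.6 160.6] 57.0 [ 0.617  -0.1676  0.1   ] [0.011 0.08 ] longdeg -107.5
orange [250.5 166. ] 70.0 [0.6173 0.18   0.028 ] [0.014 0.081] longdeg -91.4
blue [599.5 298.2] 192.0 [ 0.1336 -1.0035  0.048 ] [0.046 0.099] longdeg -108.9
blue [147.4 183.3] 353.5 [0.5627 0.5344 0.048 ] [0.073 0.089] longdeg -94.7
```

View pics/c1.png

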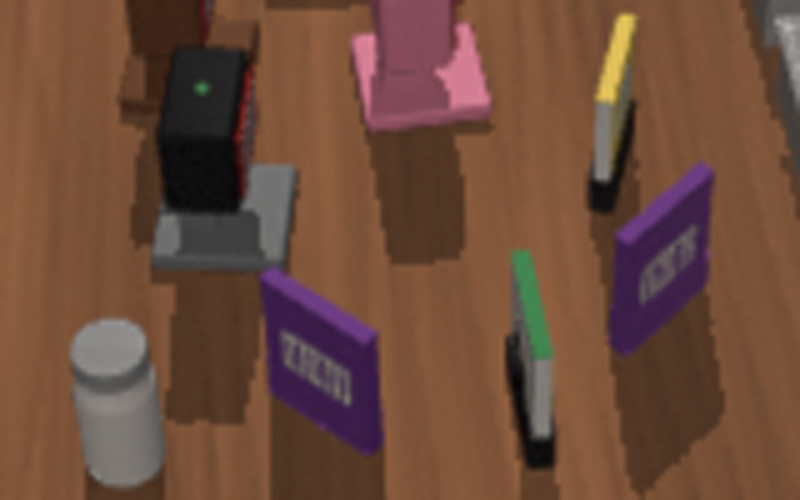

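View pics/c2.png

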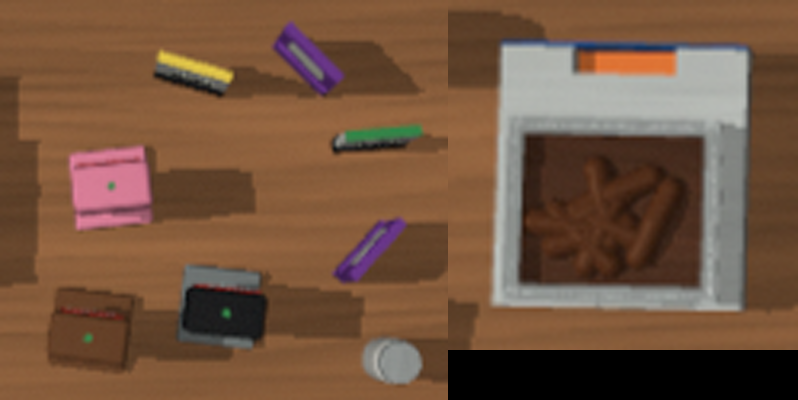

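The crops show the green holder's robot-side face as white and grey, with no green on it. So its card should face +x, much like the yellow one (card visible on its +x side). The black reader's red window faces +x and the shelf lip is on the +x side, so the yaw hardly needs to change. I'll move above the green holder and confirm from close by.

```bash
cat >> h.py <<'E'
def go(xyz,yaw):  # tool x yaw deg, tool down -> units
    s=telemetry.read_state(); R0=R.from_quat(s['eef_rot'])
    Rt=R.from_euler('z',yaw,degrees=True)*R.from_euler('x',180,degrees=True)
    rv=np.degrees((R0.inv()*Rt).as_rotvec())/5; t=R0.inv().apply(np.array(xyz)-s['ee_pos'])/.04
    print('t',s['time'],'at',s['ee_pos'].round(4),'units',rv.round(2),t.round(3))
E
python3 -c "
from h import *
go([.542,-.363,.25],93.4)"
```

```text
t 0.15 at [ 0.1551 -0.6051  0.2143] units [-1.000e-02 -1.000e-02 -1.581e+01] [10.873 -3.464 -0.888]
```

Call:
drive_tool --series '[0,0,-15.8,10.87,-3.46,-0.9,1,0,0,-15.8,10.87,-3.46,-0.9,1,0,0,-15.8,10.87,-3.46,-0.9,1,0,0,-15.8,10.87,-3.46,-0.9,1,0,0,-15.8,10.87,-3.46,-0.9,1,0,0,-15.8,10.87,-3.46,-0.9,1,0,0,-15.8,10.87,-3.46,-0.9,1,0,0,-15.8,10.87,-3.46,-0.9,1,0,0,-15.8,10.87,-3.46,-0.9,1,0,0,-15.8,10.87,-3.46,-0.9,1]'

```text
time: 0.98
ee_pos: [0.5086, -0.3838, 0.2479]
eef_rot: [0.729, 0.684, -0.0, 0.0]
ft_force: [0.3, -1.2, 0.7]
width: 0.0872
grip_force: 0.0
```

```bash
python3 -c "
from h import *
go([.542,-.363,.25],93.4);s=telemetry.read_state();print(s['joint_positions'].round(2))"
```

```text
t 0.9833 at [ 0.5086 -0.3838  0.2479] units [-0.    0.   -1.42] [ 0.573  0.799 -0.054]
[ 0.9   0.38 -0.43  1.36  0.16  1.44  0.41]
```

Call:
drive_tool --series '[0,0,-1.4,0.5,0.7,0,0,0,0,-1.4,0.5,0.7,0,0,0,0,-1.4,0.5,0.7,0,0,0,0,-1.4,0.5,0.7,0,0,0,0,-1.4,0.5,0.7,0,0]'

```text
time: 1.4
ee_pos: [0.5354, -0.3685, 0.2475]
eef_rot: [0.689, 0.724, -0.001, -0.0]
ft_force: [-0.4, -0.8, -0.6]
width: 0.0618
grip_force: 0.0
```

```bash
python3 - <<'E'
from h import *
go([.542,-.363,.25],93.4);s=telemetry.read_state();print(s['joint_positions'].round(2))
c=get_calibration('wrist');print(c['xyz'],R.from_quat(c['rotation']).as_matrix().round(2))
im=camera('wrist');cv2.imwrite('pics/w1.png',im[...,::-1])
t=camera('top');cv2.imwrite('pics/top1.png',t[...,::-1])
E
```

```text
t 1.4 at [ 0.5354 -0.3685  0.2475] units [-0.01  0.01 -0.12] [ 0.13   0.17  -0.062]
[ 0.86  0.41 -0.46  1.32  0.18  1.45  0.47]
[ 0.5315905  -0.29340678  0.417669  ] [[ 1.   -0.05 -0.01]
 [ 0.05  0.96  0.28]
 [ 0.   -0.28  0.96]]
```

View pics/w1.png

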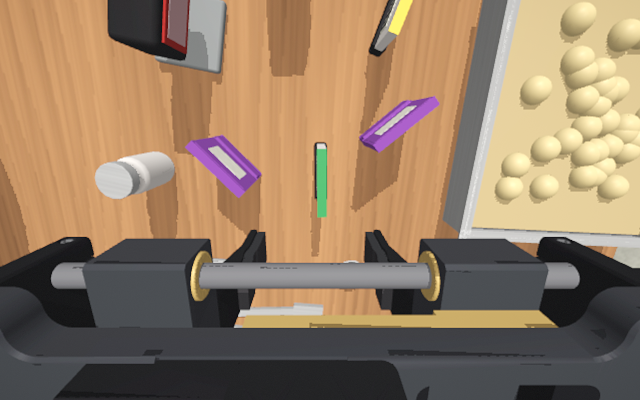

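The wrist view (right = +x, up = +y) shows the green strip at (321,180), the reader window at upper left around (175,25), and the purple look-alikes clear of the fingers' path.

```bash
python3 - <<'E'
from h import *
im=cv2.imread('pics/w1.png')[...,::-1].copy();c=get_calibration('wrist')
b=max(blobs(mask(im,(45,90,40),(85,255,255))),key=cv2.contourArea)
q=cv2.boxPoints(cv2.minAreaRect(b));p=onz(c,q,.1);print(q.round(0),p.round(4),p.mean(0))
E
```

```text
[[316. 149.]
 [326. 149.]
 [326. 216.]
 [316. 216.]] [[ 0.5346 -0.3241  0.1   ]
 [ 0.5457 -0.3236  0.1   ]
 [ 0.5504 -0.4022  0.1   ]
 [ 0.5385 -0.4028  0.1   ]] [ 0.54228549 -0.36319382  0.1       ]
```

```bash
python3 - <<'E'
from h import *
go([.5423,-.3632,.083],93.2)
E
```

```text
t 1.5 at [ 0.5355 -0.3685  0.2478] units [-0.    0.01 -0.07] [0.126 0.177 4.121]
```

Call:
drive_tool --series '[0,0,-0.07,0.13,0.18,0.8,0,0,0,-0.07,0.13,0.18,1.6,0,0,0,-0.07,0.13,0.18,2.4,0,0,0,-0.07,0.13,0.18,3.2,0,0,0,-0.07,0.13,0.18,3.8,0,0,0,-0.07,0.13,0.18,4.12,0,0,0,-0.07,0.13,0.18,4.12,0,0,0,-0.07,0.13,0.18,4.12,0]'

```text
time: 2.17
ee_pos: [0.5435, -0.3622, 0.0836]
eef_rot: [0.687, 0.727, -0.0, 0.0]
ft_force: [-1.1, 0.4, 0.6]
width: 0.0434
grip_force: 0.0
```

```bash
python3 - <<'E'
from h import *
go([.5423,-.3632,.083],93.2)
E
```

```text
t 2.1667 at [ 0.5435 -0.3622  0.0836] units [0.   0.   0.02] [-0.024 -0.031  0.016]
```

Call:
drive_tool --series '[0,0,0,-0.03,-0.03,0,-1,0,0,0,-0.03,-0.03,0,-1,0,0,0,-0.03,-0.03,0,-1,0,0,0,-0.03,-0.03,0,-1,0,0,0,-0.03,-0.03,0,-1,0,0,0,-0.03,-0.03,0,-1,0,0,0,-0.03,-0.03,0,-1,0,0,0,-0.03,-0.03,0,-1]' --grip_force 45

```text
time: 2.83
ee_pos: [0.5426, -0.3629, 0.0832]
eef_rot: [0.686, 0.727, 0.0, 0.0]
ft_force: [0.5, -0.1, 1.8]
width: 0.0094
grip_force: 45.0
```

Call:
drive_tool --series '[0,0,0,0,0,-0.5,-1,0,0,0,0,0,-1.5,-1,0,0,0,0,0,-2.5,-1,0,0,0,0,0,-3.2,-1,0,0,0,0,0,-3.2,-1,0,0,0,0,0,-3.2,-1]'

```text
time: 3.33
ee_pos: [0.5431, -0.3632, 0.2125]
eef_rot: [0.686, 0.727, 0.0, 0.002]
ft_force: [-0.1, 0.5, -1.9]
width: 0.0097
grip_force: 45.0
```

```bash
python3 - <<'E'
from h import *
go([.5423,-.3632,.083],93.2)
s=telemetry.read_state();print(s['width'],s['grip_force'],s['ft_force'],s['eef_rot'])
np.save('c_w2.npy',get_calibration('wrist'),allow_pickle=True)
for n in('wrist','side','top'): cv2.imwrite(f'pics/{n}2.png',camera(n)[...,::-1])
a=cv2.imread('pics/wrist2.png');b=cv2.imread('pics/side2.png');b=cv2.resize(b[180:330,200:400],(533,400),interpolation=2)
cv2.imwrite('pics/m2.png',np.vstack([cv2.resize(a,(480,300)),cv2.resize(b,(480,300))[:, :]]))
E
```

```text
t 3.3333 at [ 0.5431 -0.3632  0.2125] units [0.03 0.02 0.03] [ 0.006 -0.028  3.237]
0.009737446178168706 44.9986606836319 [-0.13996359  0.46081358 -1.93167967] [6.86199866e-01 7.27411470e-01 2.13939758e-04 1.50067710e-03]
```

View pics/m2.png

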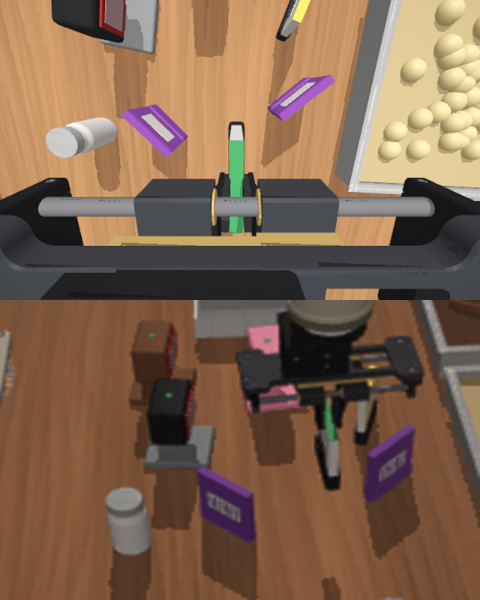

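The holder is gripped and lifted, and its strip is visible between the pads. Only part of the reader is in view, so I'll shift to see it from above.

Call:
drive_tool --series '[0,0,0,0.2,-0.3,-0.9,-1,0,0,0,0.5,-0.8,-0.9,-1,0,0,0,1.0,-1.5,-0.9,-1,0,0,0,1.0,-1.5,-0.9,-1,0,0,0,1.0,-1.5,-0.9,-1,0,0,0,1.0,-1.5,-0.9,-1]'

```text
time: 3.98
ee_pos: [0.4799, -0.3267, 0.2461]
eef_rot: [0.686, 0.727, -0.0, -0.0]
ft_force: [0.4, -0.1, -0.7]
width: 0.0092
grip_force: 45.0
```

```bash
python3 - <<'E'
from h import *
go([.48,-.32,.25],93.2)
c=get_calibration('wrist');im=camera('wrist');cv2.imwrite('pics/w3.png',im[...,::-1]);np.save('c3.npy',c,allow_pickle=True)
m=mask(im,(0,120,60),(6,255,255))|mask(im,(174,120,60),(180,255,255))
for b in blobs(m,40):
    q=cv2.boxPoints(cv2.minAreaRect(b));print(q.round(0).tolist(),cv2.contourArea(b),onz(c,q.mean(0),.085).round(3))
E
```

```text
t 3.9833 at [ 0.4799 -0.3267  0.2461] units [-0.01 -0.    0.02] [ 0.167  0.011 -0.097]
[[220.0, 93.0], [227.0, 17.0], [244.0, 18.0], [237.0, 94.0]] 381.0 [[ 0.384 -0.19   0.085]]
```

View pics/w3.png

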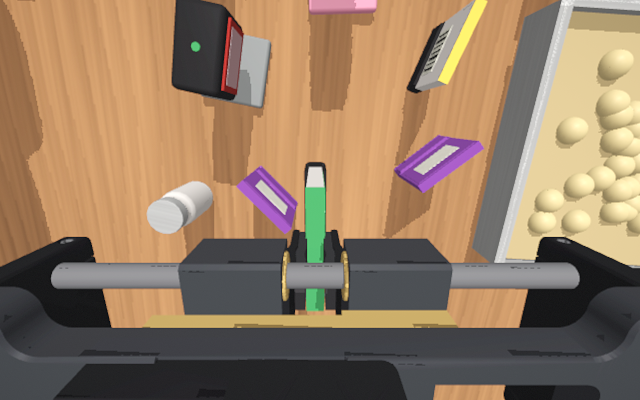

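The wrist view shows the reader with its red window frame spanning (220–244, 17–94) and its grey foot front edge from about (271,37) to (263,107). The held green strip is at (315,240). I also need the bay, so I'll refine both here.

```bash
python3 - <<'E'
from h import *
c=np.load('c3.npy',allow_pickle=True).item();im=cv2.imread('pics/w3.png')[...,::-1].copy()
# grey foot: edge line
g=mask(im,(80,10,90),(125,90,255)); g[:, :240]=0; g[:,280:]=0; g[120:]=0
pts=[]
for v in range(46,98,2):
    u=np.flatnonzero(g[v]); 
    if len(u): pts.append((u.max()+.5,v))
P=onz(c,pts,.014); k=np.polyfit(P[:,1],P[:,0],1); k=np.polyfit(P[abs(np.polyval(k,P[:,1])-P[:,0])<.002][:,1],P[abs(np.polyval(k,P[:,1])-P[:,0])<.002][:,0],1)
print('foot front x at y=-.19',np.polyval(k,-.19),'yaw',np.degrees(np.arctan(-k[0])),len(pts))
m=mask(im,(0,120,60),(6,255,255))|mask(im,(174,120,60),(180,255,255))
b=max(blobs(m),key=cv2.contourArea);h=cv2.convexHull(b);q=cv2.approxPolyDP(h,4,True)[:,0];print(q.tolist())
# head top black outline front edge y extents (left/right end of front)
# top camera: foot front edge, red, bay
c=get_calibration('top');t=cv2.imread('pics/top0.png')[...,::-1].copy()
m=mask(t,(0,120,50),(8,255,255))|mask(t,(172,120,50),(180,255,255)); m[:, :342]=0;m[:,380:]=0;m[:215]=0;m[255:]=0
v,u=np.nonzero(m);print('top red px',u.min(),u.max(),v.min(),v.max(),onz(c,[[u.mean(),v.mean()]],.085))
# lip: blue pixels
m=mask(t,(100,120,40),(130,255,255)); m[:, :210]=0;m[:,290:]=0;m[:150]=0;m[175:]=0
v,u=np.nonzero(m);P=onz(c,np.c_[u,v],.048);print('lip',u.min(),u.max(),v.min(),v.max(),P[:,1].min(),P[:,1].max(),np.polyfit(P[:,1],P[:,0],1))
E
```

```text
foot front x at y=-.19 0.4097625613584914 yaw -7.985719226071434 15
[[228, 17], [242, 33], [235, 94], [221, 90]]
top red px 351 371 229 231 [[ 0.38315359 -0.19805394  0.085     ]]
lip 237 262 161 162 0.13674078357875674 0.22347435522246972 [0.06980738 0.61795781]
```

Call:
drive_tool --series '[0,0,0,0.5,-0.2,-0.1,-1,0,0,0,0.9,-0.7,-0.1,-1,0,0,0,0.9,-0.7,-0.1,-1,0,0,0,0.9,-0.7,-0.1,-1,0,0,0,0.9,-0.7,-0.1,-1]'

```text
time: 4.45
ee_pos: [0.4507, -0.2927, 0.2508]
eef_rot: [0.686, 0.727, 0.0, 0.0]
ft_force: [0.1, -0.4, -0.9]
width: 0.0096
grip_force: 45.0
```

```bash
python3 - <<'E'
from h import *
go([.48,-.32,.25],93.2)
c=get_calibration('wrist');im=camera('wrist');cv2.imwrite('pics/w4.png',im[...,::-1]);np.save('c4.npy',c,allow_pickle=True)
a=cv2.resize(im[0:240,80:400],(800,600),interpolation=2);cv2.imwrite('pics/w4c.png',a[...,::-1])
E
```

```text
t 4.45 at [ 0.4507 -0.2927  0.2508] units [ 0.   -0.    0.03] [-0.723  0.691  0.019]
```

View pics/w4c.png

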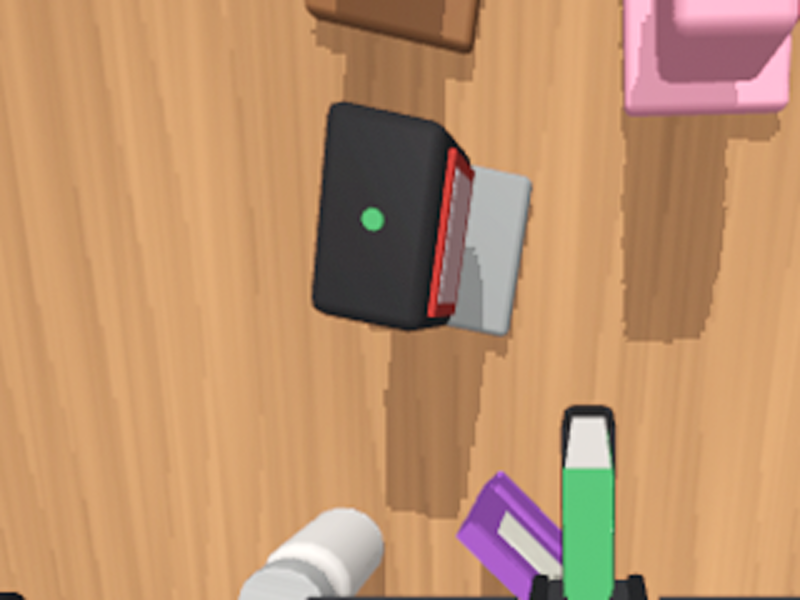

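The crop shows the reader clearly. Its foot front corners are at crop (531,178) and (506,334), the red frame corners at (453,149), (430,316), (474,163) and (448,318), and the head top corners at (332,103), (438,122), (411,328) and (314,305).

```bash
python3 - <<'E'
from h import *
c=np.load('c4.npy',allow_pickle=True).item()
f=lambda a:np.array(a)*.4+[80,0]
def rep(n,a,z):
    p=onz(c,f(a),z);d=p[0]-p[1];print(n,p[:,:2].round(4).tolist(),'yaw',np.degrees(np.arctan2(-d[0],d[1])).round(2),np.linalg.norm(d).round(4),p.mean(0).round(4));return p
rep('foot',[(531,178),(506,334)],.014)
rep('redtop',[(453,149),(430,316)],.105)
rep('redbot',[(474,163),(448,318)],.065)
rep('headback',[(332,103),(314,305)],.12)
rep('headfront',[(438,122),(411,328)],.12)
rep('ledback',[(372,219),(372,219)],.12)
print(onz(c,f([(453,149),(430,316),(474,163),(448,318)]).mean(0),.085))
# bay via top: seat right part and lip, side view check
for n in('top','side'):
    c2=get_calibration(n);t=cv2.imread(f'pics/{n}0.png')[...,::-1].copy()
    m=mask(t,(3,150,120),(18,255,255)); 
    for b in blobs(m,8):
        q=b[:,0];
        if len(q)<200: print(n,q.min(0),q.max(0),onz(c2,cv2.boxPoints(cv2.minAreaRect(b)),.028).round(3).tolist())
E
```

```text
foot [[0.4134, -0.157], [0.4022, -0.2382]] yaw -7.85 0.082 [ 0.4078 -0.1976  0.014 ]
redtop [[0.3886, -0.1615], [0.379, -0.2279]] yaw -8.26 0.0671 [ 0.3838 -0.1947  0.105 ]
redbot [[0.391, -0.1597], [0.3792, -0.2296]] yaw -9.56 0.0709 [ 0.3851 -0.1947  0.065 ]
headback [[0.3452, -0.1508], [0.3346, -0.2257]] yaw -8.0 0.0757 [ 0.3399 -0.1883  0.12  ]
headfront [[0.3855, -0.1551], [0.3743, -0.2327]] yaw -8.25 0.0784 [ 0.3799 -0.1939  0.12  ]
ledback [[0.3593, -0.1914], [0.3593, -0.1914]] yaw -0.0 0.0 [ 0.3593 -0.1914  0.12  ]
[[ 0.38434094 -0.19360011  0.085     ]]
top [239 163] [262 168] [[0.629, 0.22, 0.028], [0.627, 0.139, 0.028], [0.609, 0.14, 0.028], [0.611, 0.22, 0.028]]
side [338 165] [342 175] [[0.614, 0.218, 0.028], [0.63, 0.216, 0.028], [0.622, 0.155, 0.028], [0.607, 0.157, 0.028]]
```

```bash
python3 - <<'E'
from h import *
go([.4687,-.2063,.118],82)
E
```

```text
t 4.5 at [ 0.4507 -0.2928  0.2507] units [ 0.   -0.    2.26] [2.131 0.573 3.318]
```

Call:
drive_tool --series '[0,0,0.6,0.5,0.15,0,-1,0,0,1.2,1.2,0.3,0,-1,0,0,1.8,1.8,0.5,0.3,-1,0,0,2.26,2.13,0.57,1,-1,0,0,2.26,2.13,0.57,1.8,-1,0,0,2.26,2.13,0.57,2.6,-1,0,0,2.26,2.13,0.57,3.1,-1,0,0,2.26,2.13,0.57,3.32,-1,0,0,2.26,2.13,0.57,3.32,-1,0,0,2.26,2.13,0.57,3.32,-1]'

```text
time: 5.33
ee_pos: [0.4687, -0.206, 0.1187]
eef_rot: [0.755, 0.656, 0.0, 0.0]
ft_force: [0.2, 0.7, -0.5]
width: 0.0096
grip_force: 45.0
```

```bash
python3 - <<'E'
from h import *
go([.4687,-.2063,.118],82)
for n in('top','side'): cv2.imwrite(f'pics/{n}5.png',camera(n)[...,::-1])
a=cv2.imread('pics/side5.png')[150:310,190:400];b=cv2.imread('pics/top5.png')[140:260,300:440]
cv2.imwrite('pics/m5.png',np.vstack([cv2.resize(a,(450,343),interpolation=2),cv2.resize(b,(450,250),interpolation=2)]))
E
```

```text
t 5.3333 at [ 0.4687 -0.206   0.1187] units [ 0.01 -0.01  0.01] [-0.008  0.001  0.018]
```

View pics/m5.png

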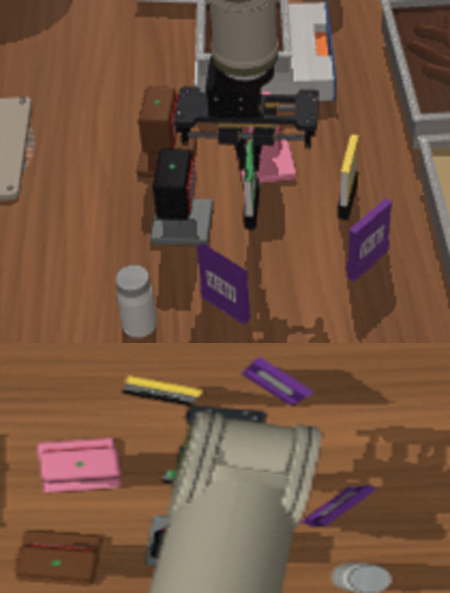

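The side view shows the held holder upright in front of the black reader. A thin green sliver of card shows on its +x (right) edge, so the bar code faces the window. I'll hold it for more than 2 s.

Call:
drive_tool --series '[0,0,0,0,0,0,-1,0,0,0,0,0,0,-1,0,0,0,0,0,0,-1,0,0,0,0,0,0,-1,0,0,0,0,0,0,-1,0,0,0,0,0,0,-1,0,0,0,0,0,0,-1,0,0,0,0,0,0,-1,0,0,0,0,0,0,-1,0,0,0,0,0,0,-1]'

```text
time: 6.27
ee_pos: [0.4679, -0.2058, 0.1181]
eef_rot: [0.754, 0.656, -0.0, 0.0]
ft_force: [0.4, -0.1, -0.6]
width: 0.0093
grip_force: 45.0
```

Call:
drive_tool --series '[0,0,0,0,0,0,-1,0,0,0,0,0,0,-1,0,0,0,0,0,0,-1,0,0,0,0,0,0,-1,0,0,0,0,0,0,-1,0,0,0,0,0,0,-1,0,0,0,0,0,0,-1,0,0,0,0,0,0,-1,0,0,0,0,0,0,-1,0,0,0,0,0,0,-1]'

```text
time: 7.1
ee_pos: [0.4679, -0.2058, 0.1181]
eef_rot: [0.754, 0.656, -0.0, 0.0]
ft_force: [-0.2, -0.8, -1.9]
width: 0.0093
grip_force: 45.0
```

Call:
drive_tool --series '[0,0,0,0,0,0,-1,0,0,0,0,0,0,-1,0,0,0,0,0,0,-1,0,0,0,0,0,0,-1,0,0,0,0,0,0,-1,0,0,0,0,0,0,-1,0,0,0,0,0,0,-1,0,0,0,0,0,0,-1,0,0,0,0,0,0,-1,0,0,0,0,0,0,-1]'

```text
time: 7.93
ee_pos: [0.4679, -0.2058, 0.1181]
eef_rot: [0.754, 0.656, -0.0, 0.0]
ft_force: [-0.2, 0.2, -2.1]
width: 0.0094
grip_force: 45.0
```

```bash
python3 - <<'E'
from h import *
go([.4687,-.2063,.27],82)
go([.60,.05,.27],88)
E
```

```text
t 7.9333 at [ 0.4679 -0.2058  0.1181] units [0.   0.   0.01] [-0.011  0.021 -3.797]
t 7.9333 at [ 0.4679 -0.2058  0.1181] units [ 0.    0.   -1.19] [ 6.789  2.385 -3.798]
```

Call:
drive_tool --series '[0,0,0,0,0,-0.9,-1,0,0,0,0,0,-1.9,-1,0,0,0,0.3,0.1,-2.9,-1,0,0,-0.4,1.2,0.4,-3.8,-1,0,0,-0.6,2.1,0.7,-3.8,-1,0,0,-0.8,3.0,1.1,-3.8,-1,0,0,-1,3.9,1.4,-3.8,-1,0,0,-1.2,4.8,1.7,-3.8,-1,0,0,-1.2,5.7,2.1,-3.8,-1,0,0,-1.2,6.6,2.38,-3.8,-1]'

```text
time: 8.77
ee_pos: [0.5998, 0.0438, 0.27]
eef_rot: [0.719, 0.695, 0.0, 0.0]
ft_force: [1.4, 0.2, -1.3]
width: 0.009
grip_force: 45.0
```

Call:
drive_tool --series '[0,0,0,0.2,0,0,-1,0,0,0,0.2,0,0,-1,0,0,0,0.2,0,0,-1]'

```text
time: 9.02
ee_pos: [0.5989, 0.0507, 0.2698]
eef_rot: [0.719, 0.695, -0.0, -0.0]
ft_force: [0.5, -0.7, -0.9]
width: 0.0093
grip_force: 45.0
```

```bash
python3 - <<'E'
from h import *
go([.60,.05,.27],88)
c=get_calibration('wrist');im=camera('wrist');cv2.imwrite('pics/w6.png',im[...,::-1]);np.save('c6.npy',c,allow_pickle=True)
a=cv2.resize(im[0:300,160:560],(800,600),interpolation=2);cv2.imwrite('pics/w6c.png',a[...,::-1])
for n,lo,hi,z in(('orange',(3,150,100),(18,255,255),.028),('blue',(105,150,50),(130,255,255),.048)):
    for b in blobs(mask(im,lo,hi),60):
        q=cv2.boxPoints(cv2.minAreaRect(b));p=onz(c,q,z);print(n,q.round(0).tolist(),p[:,:2].round(4).tolist(),p.mean(0).round(4))
E
```

```text
t 9.0167 at [0.5989 0.0507 0.2698] units [-0.01  0.    0.02] [-0.016  0.027 -0.004]
orange [[103.0, 290.0], [133.0, 290.0], [133.0, 297.0], [103.0, 297.0]] [[0.2391, -0.1341], [0.2891, -0.1358], [0.2862, -0.1492], [0.2358, -0.1474]] [ 0.2625 -0.1416  0.028 ]
orange [[93.0, 210.0], [187.0, 210.0], [187.0, 261.0], [93.0, 261.0]] [[0.2575, 0.0054], [0.4013, 0.0005], [0.3876, -0.0856], [0.2358, -0.0804]] [ 0.3206 -0.04    0.028 ]
orange [[501.0, 209.0], [572.0, 136.0], [599.0, 162.0], [528.0, 235.0]] [[0.8817, -0.0148], [0.9667, 0.0917], [1.0141, 0.0528], [0.9305, -0.0596]] [0.9482 0.0175 0.028 ]
orange [[402.0, 193.0], [441.0, 93.0], [548.0, 135.0], [508.0, 235.0]] [[0.7286, 0.0155], [0.7753, 0.1551], [0.932, 0.0937], [0.8998, -0.0586]] [0.8339 0.0514 0.028 ]
orange [[318.0, 43.0], [333.0, 43.0], [333.0, 113.0], [318.0, 113.0]] [[0.609, 0.2228], [0.6286, 0.2221], [0.6271, 0.1346], [0.6062, 0.1354]] [0.6177 0.1787 0.028 ]
orange [[455.0, 62.0], [520.0, 34.0], [543.0, 87.0], [479.0, 116.0]] [[0.7906, 0.194], [0.8711, 0.2247], [0.914, 0.158], [0.8305, 0.124]] [0.8515 0.1752 0.028 ]
orange [[516.0, 103.0], [552.0, 21.0], [579.0, 32.0], [544.0, 115.0]] [[0.8806, 0.1392], [0.9095, 0.2383], [0.9473, 0.2238], [0.921, 0.1225]] [0.9146 0.181  0.028 ]
orange [[144.0, 83.0], [184.0, -8.0], [278.0, 33.0], [237.0, 125.0]] [[0.3712, 0.1822], [0.4434, 0.2861], [0.5571, 0.2359], [0.4918, 0.1237]] [0.4659 0.207  0.028 ]
blue [[331.0, 162.0], [336.0, -0.0], [340.0, 0.0], [335.0, 162.0]] [[0.6224, 0.0694], [0.6322, 0.2636], [0.6369, 0.2633], [0.6278, 0.0691]] [0.6298 0.1664 0.048 ]
```

View pics/w6c.png

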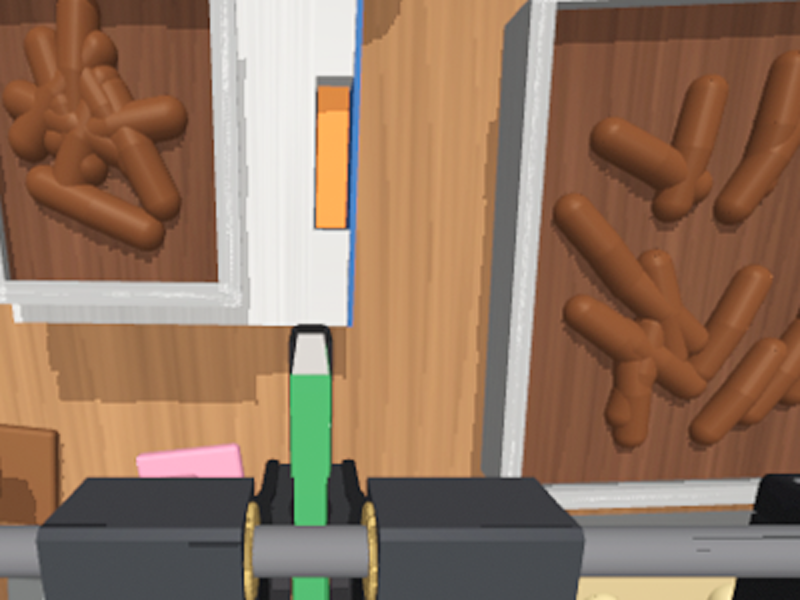

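The bay is clearly visible. Its near end is at crop row 229 and its far end at 77, its rear edge is at column 316, the lip's inner edge at 350 and the lip line runs from (361,0) to (350,325). The near shelf corner is at (350,325).

```bash
python3 - <<'E'
from h import *
c=np.load('c6.npy',allow_pickle=True).item();print(c['xyz'])
f=lambda a:np.array(a)*.5+[160,0]
im=cv2.imread('pics/w6.png')[...,::-1].copy()
m=mask(im,(100,120,40),(130,255,255));m[:, :325]=0;m[:,345:]=0;m[165:]=0
L=[];I=[]
for v in range(4,160,4):
    u=np.flatnonzero(m[v])
    if len(u):L.append((u.max()+.5,v));I.append((u.min()-.5,v))
for n,X in(('lip out',L),('lip in',I)):
    P=onz(c,X,.048);k=np.polyfit(P[:,1],P[:,0],1);print(n,'x@.18',np.polyval(k,.18).round(4),'yaw',np.degrees(np.arctan(-k[0])).round(2))
o=mask(im,(3,150,100),(18,255,255));a=[]
for v in range(48,108,4):
    u=np.flatnonzero(o[v,310:345])+310;a.append((u.min()-.5,u.max()+.5,v))
a=np.array(a,float)
P=onz(c,a[:,[0,2]],.045);k=np.polyfit(P[:,1],P[:,0],1);print('rear edge x@.18',np.polyval(k,.18).round(4),np.degrees(np.arctan(-k[0])).round(2))
P=onz(c,a[:,[1,2]],.028);k=np.polyfit(P[:,1],P[:,0],1);print('seat front x@.18',np.polyval(k,.18).round(4))
print('ends',onz(c,f([(332,229),(334,77)]),.045).round(4), 'seat far',onz(c,f([(334,86)]),.028).round(4))
print('corner',onz(c,f([(350,326)]),.045).round(4))
# held holder strip in this view at z=tcp+.017
g=max(blobs(mask(im,(45,90,40),(85,255,255))),key=cv2.contourArea)
s=telemetry.read_state();P=onz(c,g[:,0],s['ee_pos'][2]+.017);P=P[P[:,1]>s['ee_pos'][1]+.01];print('strip x',P[:,0].min(),P[:,0].max(),'y max',P[:,1].max())
E
```

```text
[0.60126488 0.12578467 0.43998023]
lip out x@.18 0.6333 yaw -2.68
lip in x@.18 0.6294 yaw -2.48
rear edge x@.18 0.6071 -3.0
seat front x@.18 0.6282
ends [[0.6167 0.1327 0.045 ]
 [0.6201 0.2234 0.045 ]] seat far [[0.6207 0.2224 0.028 ]]
corner [[0.6278 0.0673 0.045 ]]
strip x 0.5933197055672051 0.6057931092676457 y max 0.0908920795975551
```

```bash
python3 - <<'E'
from h import *
go([.618,.178,.15],87.3)
E
```

```text
t 9.0667 at [0.599  0.0493 0.2699] units [-0.    0.01  0.14] [3.234 0.363 2.995]
```

Call:
drive_tool --series '[0,0,0.14,0.8,0.1,0,-1,0,0,0.14,1.7,0.2,0,-1,0,0,0.14,2.6,0.36,0.2,-1,0,0,0.14,3.23,0.36,0.9,-1,0,0,0.14,3.23,0.36,1.7,-1,0,0,0.14,3.23,0.36,2.4,-1,0,0,0.14,3.23,0.36,2.9,-1,0,0,0.14,3.23,0.36,3,-1,0,0,0.14,3.23,0.36,3,-1]'

```text
time: 9.82
ee_pos: [0.6177, 0.1768, 0.1492]
eef_rot: [0.724, 0.69, -0.001, -0.0]
ft_force: [0.4, -0.5, -0.5]
width: 0.0092
grip_force: 45.0
```

```bash
python3 - <<'E'
from h import *
go([.618,.178,.114],87.3)
c=get_calibration('wrist');im=camera('wrist');s=camera('side');cv2.imwrite('pics/side7.png',s[...,::-1])
cv2.imwrite('pics/m7.png',np.vstack([cv2.resize(im[20:320,120:520],(480,300)),cv2.resize(s[110:210,250:410],(480,300),interpolation=2)])[...,::-1])
E
```

```text
t 9.8167 at [0.6177 0.1768 0.1492] units [-0.02  0.02 -0.02] [0.031 0.008 0.879]
```

View pics/m7.png

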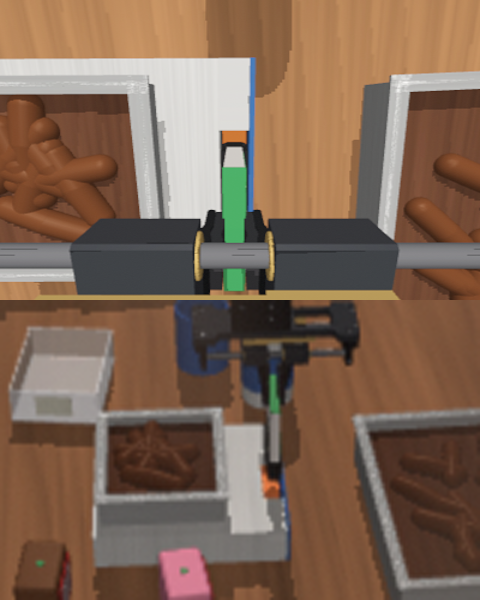

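The foot sits centred over the bay in the wrist view, with orange visible at its far end. I'll descend gently and watch the force.

Call:
drive_tool --series '[0,0,0,0.03,0.01,0.2,-1,0,0,0,0.03,0.01,0.4,-1,0,0,0,0.03,0.01,0.6,-1,0,0,0,0.03,0.01,0.75,-1,0,0,0,0.03,0.01,0.85,-1,0,0,0,0.03,0.01,0.85,-1,0,0,0,0.03,0.01,0.85,-1]'

```text
time: 10.5
ee_pos: [0.6182, 0.1804, 0.1159]
eef_rot: [0.723, 0.691, -0.0, -0.0]
ft_force: [0.1, -0.6, -0.8]
width: 0.0094
grip_force: 45.0
```

Call:
drive_tool --series '[0,0,0,-0.03,0,0.08,-1,0,0,0,-0.03,0,0.16,-1,0,0,0,-0.03,0,0.22,-1,0,0,0,-0.03,0,0.28,-1,0,0,0,-0.03,0,0.34,-1,0,0,0,-0.03,0,0.38,-1,0,0,0,-0.03,0,0.38,-1,0,0,0,-0.03,0,0.38,-1]'

```text
time: 11.17
ee_pos: [0.6189, 0.1792, 0.1018]
eef_rot: [0.723, 0.69, 0.001, 0.001]
ft_force: [-0.3, -0.9, 7.1]
width: 0.0094
grip_force: 45.0
```

Call:
drive_tool --series '[0,0,0,0,0,0.05,-1,0,0,0,0,0,0.08,-1,0,0,0,0,0,0.08,-1,0,0,0,0,0,0.08,-1]'

```text
time: 11.5
ee_pos: [0.6201, 0.1795, 0.101]
eef_rot: [0.724, 0.69, 0.002, 0.001]
ft_force: [-3.1, -2.4, 21.5]
width: 0.0093
grip_force: 45.2
```

Call:
drive_tool --series '[0,0,0,0,0,0,-1,0,0,0,0,0,0,-1,0,0,0,0,0,0,-1,0,0,0,0,0,0,-1,0,0,0,0,0,0,-1,0,0,0,0,0,0,-1]'

```text
time: 12.0
ee_pos: [0.6201, 0.1795, 0.101]
eef_rot: [0.724, 0.69, 0.002, 0.001]
ft_force: [-2.2, -3.5, 21.2]
width: 0.0093
grip_force: 45.2
```

```bash
python3 - <<'E'
from h import *
im=camera('wrist');s=camera('side')
cv2.imwrite('pics/m8.png',np.vstack([cv2.resize(im[20:320,120:520],(480,300)),cv2.resize(s[120:200,280:380],(480,300),interpolation=2)])[...,::-1])
E
```

```text
(no output)
```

View pics/m8.png

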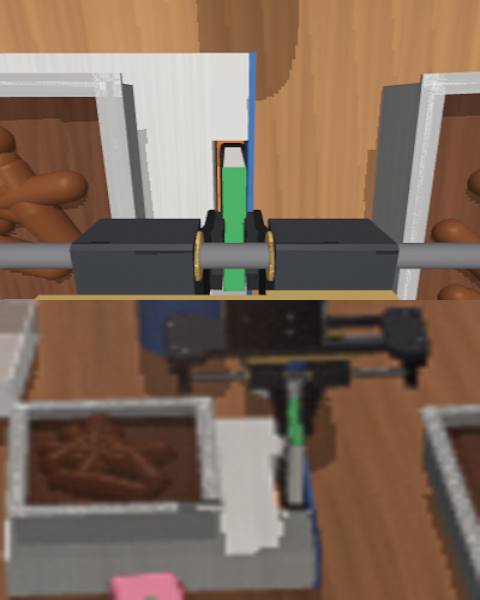

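The foot is down in the bay behind the blue lip. It holds steady at 21 N, more than twice the 9 N the stop needs, and the TCP height matches full travel. I'm handing it in.

```bash
python3 -c "
from bench import r
print(r.close_job())"
```

```text
the job is handed in; nothing more can be done
None
```

The job is handed in at about 12 s: the green label holder was held still about 8 cm in front of the reader window for over 2.5 s, then pushed down behind the blue lip with its card facing the guests, and it is still gripped and pressed home at about 21 N; the hand-in gave no verdict.

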